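# Fish a derailed flat car up through the layout's access opening

## Task

The long yellow flat car has come off the hidden tracks under the layout module's deck. Reach down through the access opening, bring the car up through it one end first (it is longer than the opening, so it has to be tilted), and finish still holding it level, wheels down, with the whole car a good 5 cm clear above the deck so that its wheels can be checked from below: do not put it down or let go. Leave the station, the red boxcar, the tie pile and the things on the bench where they are.

Things in the scene. Friction and masses are not known exactly. Their poses are not given: they have to be found in the camera images.
- module: Layout module fixed on the bench, may be turned: wooden box 360 (its x) by 560 (its y) by 118 mm high; origin at the centre of its underside, z up. Boards 10 mm thick; clear strip in the +x side. A third track lies on the deck at x 145 mm; four fixed model trees up to 90 mm high stand on the deck near x -150, y +-195 to +-255 mm.
- hatch (a point): Centre of the access opening, level with the deck's green top (module z 118 mm); axes as the module's. The opening measures 230 mm along x and 190 mm along y (edges at x +-115, y +-95 mm). The deck is 8 mm thick: its underside is at module z 110 mm.
- hidden_floor (a point): Centre of the module's plywood floor inside, at module z 12 mm, right under the opening's centre, axes as the module's; 98 mm clear height up to the deck. The inside is 340 by 540 mm. Hidden tracks 30 mm wide, 5 mm high run along y at x +-75 mm. Each end board has a track portal 160 mm wide, up to module z 90 mm.
- flatcar: Yellow derailed model flat car with lumber load, one rigid piece (wheels do not turn), 0.1 to 0.2 kg, balanced at mid-length. Loose on the module's floor between the hidden tracks, roughly along the module's y, both ends under the deck. 320 mm long over couplers (its x), 32 mm wide (its y), 28 mm high. Origin at mid-length, at the bottom of the wheels; z up.
- flatcar_grip (a point): Middle of the flat car's yellow body, on its centre line, 15 mm above the wheel bottoms. The flat upright side sills, 32 mm apart and 300 mm long, reach from 9 to 21 mm above the wheel bottoms and may be gripped across anywhere; the load above them is 29 mm wide and ends at 28 mm; the trucks below are 105 mm to either side of the middle.
- flatcar_end_a (a point): Coupler of the flat car at its +x end (the end with the small brake wheel): 160 mm from the middle, 14 mm above the bottom of the wheels.
- flatcar_end_b (a point): Coupler of the flat car at its -x end: 160 mm from the middle, 14 mm above the bottom of the wheels.
- boxcar: Red model boxcar, 154 mm long (its x), 34 mm wide, 50 mm high, standing loose on the deck's track; origin at the centre of its underside. Leave alone.
- depot: Small white station building with a tiled roof, loose on the deck at one end of the opening: base 100 mm (its x) by 66 mm, 84 mm high to the chimney; origin at the centre of its underside. Leave alone.
- tie_pile: Little pile of old wooden ties glued crosswise, 52 by 52 mm, 24 mm high, loose on the deck at the other end of the opening; origin at the centre of its underside. Leave alone.
- glue: White glue bottle with an orange cap, 48 mm across, 110 mm high, upright on the bench; origin at the centre of its underside. Leave alone.
- tape: Roll of blue tape lying flat on the bench, 90 mm across, 24 mm high; origin at the centre of its underside. Leave alone.
- screwdriver: Red-handled screwdriver, about 200 mm long (its x), lying on the bench. Leave alone.
- can: Drink can, 62 mm across, 120 mm high, upright on the bench; origin at the centre of its underside. Leave alone.

How it is judged:
On the way:
1. One end of the flat car is up through the access opening, above the deck, while its other end is still below the deck (((z of flatcar_end_a in the frame of module above 0.13 m and z of flatcar_end_b in the frame of module below 0.108 m and y of flatcar_end_a in the frame of module between -0.3 and 0.3 m and y of flatcar_end_b in the frame of module between -0.265 and 0.265 m and x of flatcar_end_b in the frame of module between -0.17 and 0.17 m) or (z of flatcar_end_b in the frame of module above 0.13 m and z of flatcar_end_a in the frame of module below 0.108 m and y of flatcar_end_b in the frame of module between -0.3 and 0.3 m and y of flatcar_end_a in the frame of module between -0.265 and 0.265 m and x of flatcar_end_a in the frame of module between -0.17 and 0.17 m))), for 0.2 s.
At the end, for the whole second after the job is handed in: The gripper holds the flat car (finger force above 2 N) level within 15 degrees, wheels down, both couplers more than 62 mm above the deck's top (wheels about 50 mm clear), still, touching neither the module nor any of the other things, all of which are within 30 mm of where they began (z of each of flatcar_end_a, flatcar_end_b in the frame of module above 0.18 m and angle between flatcar's own z axis and vertical below 0.26 rad and contact force between the fingers and flatcar above 2 N and contact force between flatcar and module below 0.1 N and linear speed of flatcar below 0.03 m/s and contact force between flatcar and boxcar below 0.1 N and contact force between flatcar and depot below 0.1 N and contact force between flatcar and tie_pile below 0.1 N and contact force between flatcar and glue below 0.1 N and contact force between flatcar and tape below 0.1 N and contact force between flatcar and screwdriver below 0.1 N and contact force between flatcar and can below 0.1 N and distance of each of boxcar, depot, tie_pile, glue, tape, screwdriver, can from where it was at the start of the episode below 0.03 m); the arm keeps its last pose, push and grip.
It fails at once if The station, the boxcar, the tie pile or a thing on the bench is pushed more than 30 mm or tipped over (distance of any of boxcar, depot, tie_pile, glue, tape, screwdriver, can from where it was at the start of the episode above 0.03 m or angle between any of boxcar, depot, glue, can's own z axis and vertical above 0.5 rad).
It also fails if it takes over 38 s, if anything falls off the work surface, if the arm or the gripper's body presses on something with over 40 N, if the wrist force passes 120 N, or if a joint passes its speed limit or range.

## Robot

A 7-joint arm with a two-finger parallel gripper is mounted at the origin on the work surface. World frame = base frame: x ahead of the robot, y to its left, z up, the work surface at z = 0. Lengths are in m, angles in rad, forces in N, time in s.
With the tool pointing down it reaches from about 0.4 to 0.85 m from the base axis. Payload 4.5 kg.
Tool frame: the origin (TCP) lies where the fingers leave the gripper's body, on its centre line; the fingertips stand 64 mm ahead of it and the grasp point (between the pads) lies 45 mm ahead of it; z points along the fingers, y is the line along which they close (so a half turn about z gives the same grasp; the last joint's range is limited). The gripper opens to 88 mm and grips with 3 to 60 N. Pads are 18 mm wide; open, the fingers measure 123 mm over their backs; the gripper's body (75 mm by 187 mm) begins 45 mm behind the grasp point.
Start: joints at [1.365, 0.689, -0.195, 1.565, 0.157, 0.902, -0.215], TCP at [0.148, -0.607, 0.303] pointing down, gripper open.
Joint ranges: [-3.01, 3.01], [-0.46, 2.08], [-1.47, 1.51], [0.13, 2.56], [-1, 4.14], [0.04, 2.09], [-2.66, 2.66]. Speed limits (rad/s): [2.57, 2.57, 3.14, 3.14, 3.14, 3.14, 3.14].

## Interface

Orientations are given as a unit quaternion [x, y, z, w].
In Python, from plant import r gives the robot as it stands.
- The arm moves only by the tool play_rows, never from a script. Its arguments are lists of equal length, an entry for each row: "translation": the shift along the tool's x, y, z in m, a list of three; "delta_rot": the turn, a rotation vector about the tool's x, y, z in degrees, a list of three; "grip": the opening, from -1 (shut) to 1 (fully open). In form: {"translation": [[x, y, z], ...], "delta_rot": [[rx, ry, rz], ...], "grip": [grip, ...]}. A call has 1 to 20 rows; each row shifts and turns the commanded pose from where the row before left it, along the tool's axes as they then stand; what a row does not reach is not made up. A row lasts 1/8 s, in which the tool goes at most 62.5 mm and 10.7 degrees, less where a joint would pass 70% of its speed; a pose out of reach is approached as far as the arm can. A call with a gripper value outside its range is refused whole. The fingers move at their own pace and stop on an object; "squeeze" is the grip in N (left out, the last holds). Time passes only in rows, so rows that do not move let the fingers close. It gives the time, the measured TCP pose, the force, the opening and the grip force at its end, in the units of the state.
- r.get_state(): the state, without advancing time (a new reading comes with each control period).
- r.snapshot(name): name is "side" or "top"; returns the picture (400x640x3 uint8, blue, green, red); there is no depth.
- r.get_calibration(name): a dict with "intrinsics" (3x3 intrinsics, pixels), "k1" (the pictures are not rectified: a ray, as slopes to the right and down, at radius r is drawn at 1 + k1 r^2 times it, then the intrinsics apply), "eye" and "rotation" of the camera in the world. Camera axes: x right, y up, looking along -z (the intrinsics and any distortion apply to the point x, -y, -z); pixel columns grow to the right and rows downward; lengths in m; the calibration is good to about 2 mm. A picture is of the moment at which its call begins. get_calibration takes no time and is no camera call.
- r.finish_job(): hands the job in; it is judged then, once.
Trained networks look in the newest picture that a camera, given by its name, has taken for a name from the list of things; names that differ only in an ending like _2 or _b are one class to them, and where a whole thing is asked for, a point or a joint stands for the part that bears it (a point fixed in the world has none). Each returns a list of dicts, best first, with "confidence" (0 to 1); they miss things now and then, are a little off and sometimes report something else, mostly with a low value. They report only what shows in the picture. A call takes as long as a camera call.
- r.look_for(camera, target): "point" ([x, y, z] in m, in world coordinates, good to about 4 mm: the middle of the surface that is visible of it).
- r.silhouettes(camera, target): "pixels" (400x640 bool, what is visible of it).
The state is a dict: "clock": time; "q": joint angles; "qd": joint speeds; "joint_torque": joint torques, N m; "tool_pos": TCP position; "eef_rot": TCP orientation; "contact_force": force on the tool from outside, world axes, zero at the start; "moment": the same for the moment, N m; "opening": opening from 0.0 (shut) to 1.0 (fully open); "finger_force": force on a finger pad.
Only numpy, scipy, OpenCV 4.12 (cv2) and the standard library are available. Lean on these libraries where they do the work, as an engineer would, in place of code of your own. Each camera call takes 0.05 s, during which the arm holds its last target. There are 200 camera calls.

## Working session

There is one attempt and no reset: what is moved stays moved. The work goes in short steps, Python scripts to look and compute and a tool call to move; the robot and the scene stay as the last step left them, time stands still between calls to the robot, and variables do not carry over. Pictures are saved under pics/ and viewed, at most 10 in all, crops included, and the job is handed in when it is done.

Besides the shell and the picture viewer there is one more tool, called after "Request:" in YAML: its name, and indented under it one key for each argument. play_rows: Moves the arm, as the interface text tells. Its arguments: {"type":"object","properties":{"translation":{"type":"array","items":{"type":"array","items":{"type":"number"}}},"delta_rot":{"type":"array","items":{"type":"array","items":{"type":"number"}}},"grip":{"type":"array","items":{"type":"number"}},"squeeze":{"type":"number"}},"required":["translation","delta_rot","grip"]}

```bash
mkdir -p pics; python3 - <<'E'
from plant import r
import cv2
for c in("top","side"):
    cv2.imwrite(f"pics/{c}0.png",r.snapshot(c))
    k=r.get_calibration(c); print(c,k)
    for t in("flatcar","hatch","module","boxcar","depot","tie_pile","flatcar_end_a","flatcar_grip","glue","can","tape","screwdriver"):
        print(t,[(d["point"],d["confidence"]) for d in r.look_for(c,t)][:2])
print(r.get_state())
E
```

```text
top {'intrinsics': array([[496.98807241,   0.        , 318.67098811],
       [  0.        , 496.98807241, 197.66742533],
       [  0.        ,   0.        ,   1.        ]]), 'k1': -0.12474202270849845, 'eye': array([ 0.47305114, -0.02102979,  1.70021626]), 'rotation': array([ 0.029774  , -0.01739811, -0.70214692,  0.71119654])}
flatcar [([0.6062, 0.0488, 0.0412], 0.79)]
hatch [([0.5958, 0.0586, 0.1182], 0.71), ([0.6052, 0.0502, 0.038], 0.68)]
module [([0.5966, 0.0584, 0.119], 0.93)]
boxcar [([0.7399, 0.0513, 0.1732], 0.76), ([0.5982, 0.4181, 0.1192], 0.36)]
depot [([0.5502, -0.1554, 0.1789], 0.79)]
tie_pile [([0.5832, 0.2597, 0.1426], 0.68)]
flatcar_end_a [([0.6014, 0.0513, 0.0413], 0.95)]
flatcar_grip [([0.6079, 0.0487, 0.0375], 0.64)]
glue [([0.6226, -0.4286, 0.0759], 0.46)]
can [([0.5999, 0.4194, 0.1179], 0.56)]
tape [([0.3919, 0.4666, 0.025], 0.81), ([0.3427, -0.4571, 0.0221], 0.18)]
screwdriver [([0.3446, -0.4573, 0.0228], 0.67)]
side {'intrinsics': array([[461.06909666,   0.        , 318.21782467],
       [  0.        , 461.06909666, 193.36978625],
       [  0.        ,   0.   
[... 936 characters left out ...]
 1.3, 'q': array([ 1.36478595,  0.68910259, -0.19458399,  1.5653027 ,  0.15729741,
        0.90250886, -0.21510514]), 'qd': array([ 0.00237543, -0.00163586, -0.00149563, -0.00012272,  0.00118741,
       -0.00054893, -0.00011533]), 'joint_torque': array([-9.64121182e-05, -5.27500677e+01, -1.26711287e+00, -1.53747636e+01,
       -5.18908643e-02, -8.69426276e-04,  1.51966435e-05]), 'tool_pos': array([ 0.14846855, -0.60712443,  0.30273997]), 'eef_rot': array([9.92819766e-01, 1.19619864e-01, 4.28651427e-06, 3.01859829e-05]), 'contact_force': array([-0.45567783, -0.49551413, -0.70028516]), 'moment': array([-0.02404676, -0.00041354,  0.01188677]), 'finger_force': 0.0, 'opening': 0.9970951071485356}
```

View pics/top0.png

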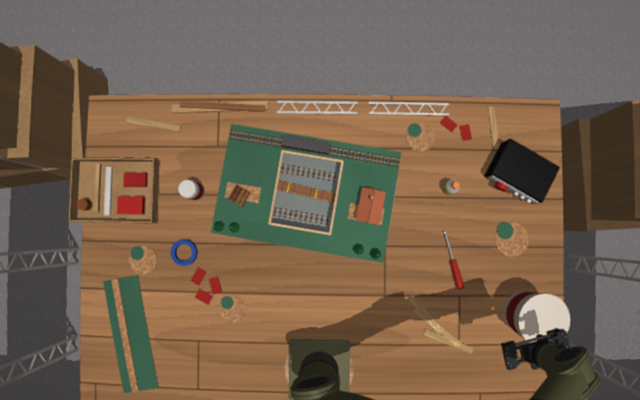

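View pics/side0.png

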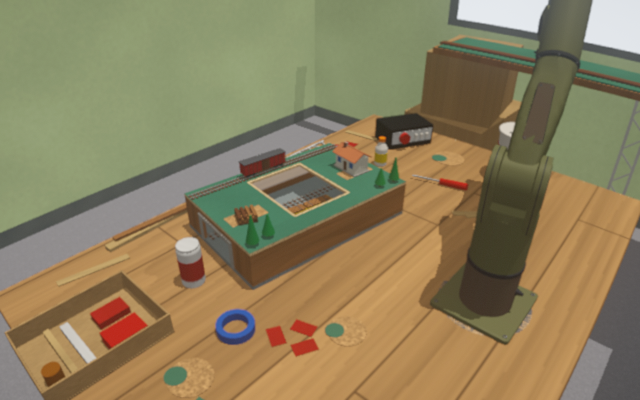

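The top view shows the module turned about -10°. The opening is at about (305,192), with the yellow car across it at (305,190). The depot is at (370,205), on the -y side, and the ties are at (240,192), on the +y side. The side view agrees.

```bash
cat > h.py <<'E'
from plant import r
import cv2,numpy as np
from scipy.spatial.transform import Rotation as R
def plane(c,px,z):
    k=r.get_calibration(c); K=k["intrinsics"]
    px=np.asarray(px,float).reshape(-1,2); d=(px-K[:2,2])/K[0,0]; u=d.copy()
    for _ in range(20): u=d/(1+k["k1"]*(u**2).sum(1,keepdims=True))
    v=R.from_quat(k["rotation"]).apply(np.c_[u[:,0],-u[:,1],-np.ones(len(u))])
    return k["eye"]+v*((z-k["eye"][2])/v[:,2])[:,None]
def proj(c,P):
    k=r.get_calibration(c);K=k["intrinsics"]
    p=R.from_quat(k["rotation"]).inv().apply(np.atleast_2d(P)-k["eye"]); u=np.c_[p[:,0],-p[:,1]]/-p[:,2:]
    return u*(1+k["k1"]*(u**2).sum(1,keepdims=True))*K[0,0]+K[:2,2]
def sil(c,t): 
    for d in r.silhouettes(c,t): 
        yield d["confidence"],d["pixels"]
E
python3 - <<'E'
from h import *
im=r.snapshot("top")
big=cv2.resize(im[140:250,200:420],None,fx=3.5,fy=3.5,interpolation=cv2.INTER_CUBIC); cv2.imwrite("pics/c1.png",big)
for t,z in(("module",.118),("flatcar",.038),("depot",.16),("tie_pile",.14),("boxcar",.168)):
    for c,m in list(sil("top",t))[:2]:
        ys,xs=np.nonzero(m)
        P=plane("top",np.c_[xs,ys],z)[:,:2].astype(np.float32)*1000
        print(t,round(c,2),len(xs),cv2.minAreaRect(P))
        if t=="flatcar":
            e=np.linalg.svd(P-P.mean(0),full_matrices=False)[2][0];print("axis",e,P.mean(0),P.min(0),P.max(0))
E
```

```text
module 0.59 17095 ((595.9818115234375, 48.55718994140625), (561.0990600585938, 363.1966857910156), 80.89068603515625)
flatcar 0.69 578 ((606.259033203125, 53.110984802246094), (199.9507598876953, 35.99040603637695), 76.65165710449219)
axis [0.21897049 0.9757315 ] [607.3297    55.333267] [573.18445 -45.79912] [642.1378 149.8187]
depot 0.69 822 ((553.3301391601562, -153.83871459960938), (75.43950653076172, 106.79396057128906), 79.20710754394531)
tie_pile 0.68 248 ((581.39404296875, 260.1472473144531), (51.74388885498047, 51.50706481933594), 60.04607009887695)
tie_pile 0.2 578 ((597.3792724609375, 47.611228942871094), (186.7609100341797, 32.14032745361328), 77.46747589111328)
boxcar 0.79 623 ((742.66259765625, 51.99013137817383), (155.1937713623047, 40.498199462890625), 80.99067687988281)
```

View pics/c1.png

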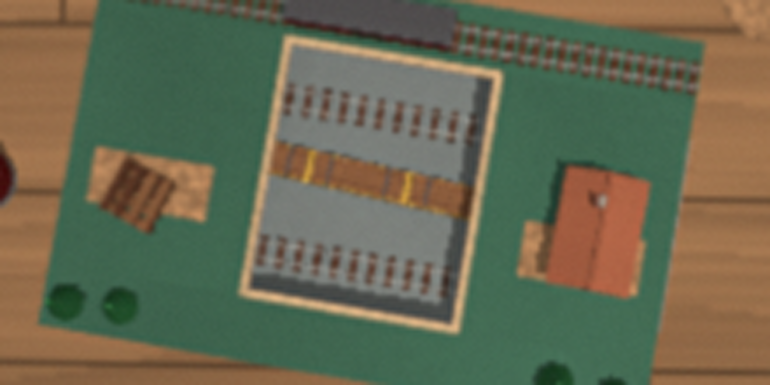

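The crop shows the opening's frame corners at about (286,36), (500,72), (458,332) and (240,296). The car's two yellow bands are at (310,165) and (408,188), so its middle is near (358,176). It lies between the hidden tracks and is turned about 3° from the module.

```bash
python3 - <<'E'
from h import *
f=lambda p,z:plane("top",np.array(p)/3.5+[200-.36,140-.36],z)[:,:2]
C=f([(286,36),(500,72),(458,332),(240,296)],.118);print(C,C.mean(0))
e=C[0]-C[1]+C[3]-C[2];print("yaw y axis",np.degrees(np.arctan2(-e[0],e[1])))
print("bands",f([(310,165),(408,188),(358,176.5)],.04))
print("tracks",f([(365,113),(352,262)],.017))
E
```

```text
[[ 0.73129772  0.12969563]
 [ 0.69996239 -0.06743944]
 [ 0.46182872 -0.03174908]
 [ 0.49176914  0.16726025]] [0.59621449 0.04944184]
yaw y axis -8.792846825890118
bands [[0.61920113 0.11159254]
 [0.59819854 0.01722516]
 [0.60867342 0.06530642]]
tracks [[0.67270247 0.06066388]
 [0.52740178 0.07102812]]
```

Request:
play_rows:
  translation:
    - [0.015, -0.014, -0.005]
    - [0.03, -0.028, -0.005]
    - [0.032, -0.03, -0.005]
    - [0.032, -0.03, -0.005]
    - [0.032, -0.03, -0.005]
    - [0.032, -0.03, -0.005]
    - [0.032, -0.03, -0.005]
    - [0.032, -0.03, -0.005]
    - [0.032, -0.03, -0.005]
    - [0.032, -0.03, 0]
    - [0.032, -0.03, 0]
    - [0.032, -0.03, 0]
    - [0.032, -0.03, 0]
    - [0.032, -0.03, 0]
    - [0.032, -0.03, 0]
    - [0.032, -0.03, 0]
    - [0.032, -0.03, 0]
    - [0.032, -0.03, 0]
    - [0.032, -0.03, 0]
    - [0.03, -0.023, 0]
  delta_rot:
    - [0, 0, 0]
    - [0, 0, 0]
    - [0, 0, 0]
    - [0, 0, 0]
    - [0, 0, 0]
    - [0, 0, -5]
    - [0, 0, 0]
    - [0, 0, 0]
    - [0, 0, 0]
    - [0, 0, 0]
    - [0, 0, 0]
    - [0, 0, 0]
    - [0, 0, 0]
    - [0, 0, 0]
    - [0, 0, 0]
    - [0, 0, 0]
    - [0, 0, 0]
    - [0, 0, 0]
    - [0, 0, 0]
    - [0, 0, 0]
  grip: [1, 1, 1, 1, 1, 1, 1, 1, 1, 1, 1, 1, 1, 1, 1, 1, 1, 1, 1, 1]

```text
clock: 4.1
tool_pos: [0.5682, 0.1277, 0.3478]
eef_rot: [0.987, 0.163, 0.0, -0.0]
contact_force: [0.5, -0.6, 0.2]
opening: 1.002
finger_force: 0.0
```

Request:
play_rows:
  translation:
    - [0, 0, 0]
    - [0, 0, 0]
    - [0, 0, 0]
    - [0, 0, 0]
    - [0, 0, 0]
    - [0, 0, 0]
    - [0, 0, 0]
    - [0, 0, 0]
  delta_rot:
    - [0, 0, -9.8]
    - [0, 0, -9.8]
    - [0, 0, -9.8]
    - [0, 0, -9.8]
    - [0, 0, -9.8]
    - [0, 0, -9.7]
    - [0, 0, 0]
    - [0, 0, 0]
  grip: [0.45, 0.45, 0.45, 0.45, 0.45, 0.45, 0.45, 0.45]

```text
clock: 5.1
tool_pos: [0.5678, 0.1256, 0.3477]
eef_rot: [0.781, 0.624, -0.0, 0.0]
contact_force: [-1.1, 0.0, 0.6]
opening: 0.724
finger_force: 0.0
```

```bash
cat > d.py <<'E'
from h import *
s=r.get_state();T=R.from_quat(s["eef_rot"])
print(s["clock"],s["tool_pos"],s["q"].round(2),T.as_matrix().round(3).tolist())
print("move",T.inv().apply(np.array([.612,.0984,.079])-s["tool_pos"]).round(4))
E
python3 d.py
```

```text
5.1 [0.56775606 0.1256203  0.34770461] [ 0.01  0.61 -0.52  1.63  0.35  0.99 -0.85] [[0.22, 0.975, 0.0], [0.975, -0.22, -0.0], [-0.0, 0.0, -1.0]]
move [-0.0168  0.0491  0.2687]
```

Request:
play_rows:
  translation:
    - [-0.006, 0.018, 0]
    - [-0.006, 0.017, 0.02]
    - [-0.005, 0.014, 0.04]
    - [0, 0, 0.04]
    - [0, 0, 0.03]
    - [0, 0, 0]
  delta_rot:
    - [0, 0, 0]
    - [0, 0, 0]
    - [0, 0, 0]
    - [0, 0, 0]
    - [0, 0, 0]
    - [0, 0, 0]
  grip: [0.45, 0.45, 0.45, 0.45, 0.45, 0.45]

```text
clock: 5.85
tool_pos: [0.6106, 0.098, 0.2157]
eef_rot: [0.781, 0.625, -0.002, -0.001]
contact_force: [-0.2, -1.1, -0.4]
opening: 0.725
finger_force: 0.0
```

```bash
python3 d.py; python3 - <<'E'
from h import *
a=r.snapshot("top")[140:250,200:420];b=r.snapshot("side")[110:290,170:430]
cv2.imwrite("pics/c2.png",np.vstack([cv2.resize(a,(560,280)),cv2.resize(b,(560,320))[:, :]]))
E
```

```text
5.85 [0.61055207 0.09802643 0.21565836] [ 0.01  0.82 -0.44  1.65  0.46  0.78 -0.87] [[0.219, 0.976, -0.005], [0.976, -0.219, -0.002], [-0.003, -0.004, -1.0]]
move [0.0011 0.0019 0.1366]
```

View pics/c2.png

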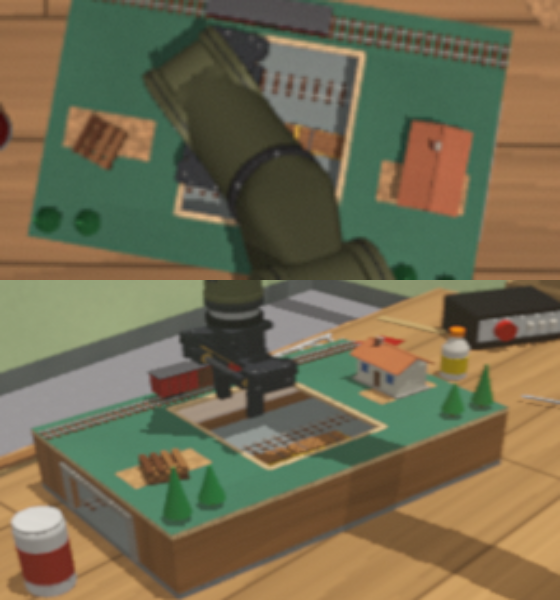

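The gripper is centred over the opening with its fingers on either side of the car. The top half of the view shows the wings inside the frame along x, and the ties and depot are clear. I'll descend in steps.

Request:
play_rows:
  translation:
    - [-0.007, 0.001, 0.02]
    - [0, 0, 0.03]
    - [0, 0, 0.03]
    - [0, 0, 0.025]
    - [0, 0, 0.015]
    - [0, 0, 0.009]
    - [0, 0, 0.004]
    - [0, 0, 0]
  delta_rot:
    - [0, 0, 0]
    - [0, 0, 0]
    - [0, 0, 0]
    - [0, 0, 0]
    - [0, 0, 0]
    - [0, 0, 0]
    - [0, 0, 0]
    - [0, 0, 0]
  grip: [0.45, 0.45, 0.45, 0.45, 0.45, 0.45, 0.45, 0.45]

```text
clock: 6.95
tool_pos: [0.6116, 0.0915, 0.0852]
eef_rot: [0.78, 0.625, 0.0, 0.0]
contact_force: [-0.1, -0.4, 0.2]
opening: 0.725
finger_force: 0.0
```

Free of contact. I'll go down the last 7 mm and close.

Request:
play_rows:
  translation:
    - [0, 0, 0.004]
    - [0, 0, 0.003]
    - [0, 0, 0]
    - [0, 0, 0]
    - [0, 0, 0]
    - [0, 0, 0]
    - [0, 0, 0]
    - [0, 0, 0]
  delta_rot:
    - [0, 0, 0]
    - [0, 0, 0]
    - [0, 0, 0]
    - [0, 0, 0]
    - [0, 0, 0]
    - [0, 0, 0]
    - [0, 0, 0]
    - [0, 0, 0]
  grip: [0.45, 0.45, 0, -0.5, -1, -1, -1, -1]
  squeeze: 45

```text
clock: 7.95
tool_pos: [0.6115, 0.0915, 0.0778]
eef_rot: [0.78, 0.626, 0.0, 0.0]
contact_force: [0.8, 0.3, 0.9]
opening: 0.358
finger_force: 45.0
```

Request:
play_rows:
  translation:
    - [0, 0, -0.005]
    - [0, 0, -0.01]
    - [0, 0, -0.012]
    - [0, 0, -0.012]
    - [0, 0, -0.013]
    - [0, 0, 0]
    - [0, 0, 0]
  delta_rot:
    - [0, 0, 0]
    - [0, 0, 0]
    - [0, 0, 0]
    - [0, 0, 0]
    - [0, 0, 0]
    - [0, 0, 0]
    - [0, 0, 0]
  grip: [-1, -1, -1, -1, -1, -1, -1]

```text
clock: 8.82
tool_pos: [0.6111, 0.0913, 0.1296]
eef_rot: [0.78, 0.625, -0.0, -0.0]
contact_force: [-0.2, -0.3, -1.5]
opening: 0.358
finger_force: 45.0
```

```bash
python3 d.py; python3 - <<'E'
from h import *
print(r.get_state()["moment"],r.get_state()["contact_force"])
b=r.snapshot("side")[130:270,170:410]
cv2.imwrite("pics/c3.png",cv2.resize(b,None,fx=3,fy=3))
E
```

```text
8.825 [0.61111813 0.09130674 0.12961414] [-0.02  0.93 -0.38  1.7   0.54  0.61 -0.92] [[0.218, 0.976, -0.0], [0.976, -0.218, -0.0], [-0.0, -0.0, -1.0]]
move [ 0.0071 -0.0007  0.0506]
[ 0.03120311 -0.08134594  0.03182935] [-0.20092253 -0.34884923 -1.48776578]
```

View pics/c3.png

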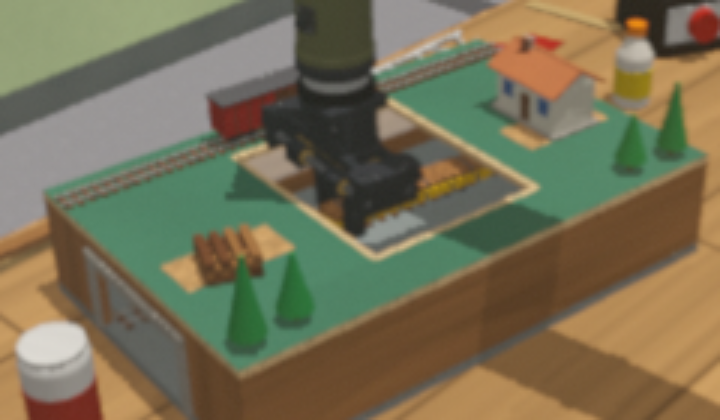

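The car is held level, with its yellow sill clear under the gripper and the neighbours undisturbed. Next I'll work out the tilt path.

```bash
python3 - <<'E'
import numpy as np
from scipy.interpolate import interp1d
L,g=186,20.8
def tcp(s):
    y,z,t=s;t=np.radians(t);x=np.array([np.cos(t),np.sin(t)]);u=np.array([-x[1],x[0]])
    return np.array([y,z])+L*x+(g+45)*u,x,u
K=[((-142,52,0),0),((-235,52,0),5),((-235,42,5),2),((-235,26,10),3),((-235,10,18.5),4),((-85,60,18.5),7),((-75,105,20),3)]
S=[K[0][0]]
for (k,n) in K[1:]:
    a=np.array(S[-1]);S+=[tuple(a+(np.array(k)-a)*i/n) for i in range(1,n+1)]
for a,b in zip(S,S[1:]):
    pa,x,u=tcp(a);pb,_,_=tcp(b);d=pb-pa
    y,z,t=b;tt=np.tan(np.radians(t));c=np.cos(np.radians(t))
    top=z+28/c+(-95-y)*tt; bot=z+(95-y)*tt
    bc=pb-37*np.array([c,c*tt])
    print("x %.4f z %.4f ry %.2f | B %s top@-95 %.0f bot@95 %.0f bodycorner %s A y%.0f z%.0f"%(d@x/1e3,-d@u/1e3,b[2]-a[2],np.round(b,1),top,bot,bc.round(),y+320*c,z+320*c*tt))
E
```

```text
x -0.0186 z 0.0000 ry 0.00 | B [-160.6   52.     0. ] top@-95 80 bot@95 52 bodycorner [-12. 118.] A y159 z52
x -0.0186 z 0.0000 ry 0.00 | B [-179.2   52.     0. ] top@-95 80 bot@95 52 bodycorner [-30. 118.] A y141 z52
x -0.0186 z 0.0000 ry 0.00 | B [-197.8   52.     0. ] top@-95 80 bot@95 52 bodycorner [-49. 118.] A y122 z52
x -0.0186 z 0.0000 ry 0.00 | B [-216.4   52.     0. ] top@-95 80 bot@95 52 bodycorner [-67. 118.] A y104 z52
x -0.0186 z 0.0000 ry 0.00 | B [-235.   52.    0.] top@-95 80 bot@95 52 bodycorner [-86. 118.] A y85 z52
x -0.0030 z -0.0031 ry 2.50 | B [-235.    47.     2.5] top@-95 81 bot@95 61 bodycorner [-89. 119.] A y85 z61
x -0.0033 z -0.0031 ry 2.50 | B [-235.   42.    5.] top@-95 82 bot@95 71 bodycorner [-92. 121.] A y84 z70
x -0.0025 z -0.0001 ry 1.67 | B [-235.    36.7    6.7] top@-95 81 bot@95 75 bodycorner [-95. 119.] A y83 z74
x -0.0026 z -0.0001 ry 1.67 | B [-235.    31.3    8.3] top@-95 80 bot@95 80 bodycorner [-97. 118.] A y82 z78
x -0.0028 z -0.0001 ry 1.67 | B [-235.   26.   10.] top@-95 79 bot@95 84 bodycorner [-100.  117.] A y80 z82
x -0.0033 z -0.002
[... 820 characters left out ...]
 86 bot@95 120 bodycorner [-29. 148.] A y154 z140
x 0.0226 z 0.0000 ry 0.00 | B [-127.9   45.7   18.5] top@-95 86 bot@95 120 bodycorner [ -7. 155.] A y176 z147
x 0.0226 z 0.0000 ry 0.00 | B [-106.4   52.9   18.5] top@-95 86 bot@95 120 bodycorner [ 14. 163.] A y197 z154
x 0.0226 z 0.0000 ry 0.00 | B [-85.   60.   18.5] top@-95 86 bot@95 120 bodycorner [ 35. 170.] A y218 z162
x 0.0073 z -0.0148 ry 0.50 | B [-81.7  75.   19. ] top@-95 100 bot@95 136 bodycorner [ 38. 186.] A y221 z179
x 0.0075 z -0.0147 ry 0.50 | B [-78.3  90.   19.5] top@-95 114 bot@95 151 bodycorner [ 40. 202.] A y223 z197
x 0.0076 z -0.0146 ry 0.50 | B [-75. 105.  20.] top@-95 128 bot@95 167 bodycorner [ 43. 218.] A y226 z214
```

Request:
play_rows:
  translation:
    - [-0.01, 0, 0]
    - [-0.018, 0, 0]
    - [-0.02, 0, 0]
    - [-0.02, 0, 0]
    - [-0.016, 0, 0]
    - [-0.008, 0, 0]
    - [0, 0, 0]
  delta_rot:
    - [0, 0, 0]
    - [0, 0, 0]
    - [0, 0, 0]
    - [0, 0, 0]
    - [0, 0, 0]
    - [0, 0, 0]
    - [0, 0, 0]
  grip: [-1, -1, -1, -1, -1, -1, -1]

```text
clock: 9.75
tool_pos: [0.5913, 0.001, 0.1297]
eef_rot: [0.78, 0.625, 0.0, 0.0]
contact_force: [0.2, 0.3, -1.1]
opening: 0.36
finger_force: 45.0
```

```bash
python3 - <<'E'
from h import *
s=r.get_state();print(s["tool_pos"],s["moment"],s["contact_force"],s["q"].round(2))
b=r.snapshot("side")[130:270,170:410]
cv2.imwrite("pics/c4.png",cv2.resize(b,None,fx=3,fy=3))
E
```

```text
[0.59125848 0.00103146 0.12973117] [-0.01806983 -0.03535745 -0.02812668] [ 0.2424947   0.34781142 -1.09621096] [ 0.13  0.91 -0.38  1.78  0.58  0.56 -0.83]
```

View pics/c4.png

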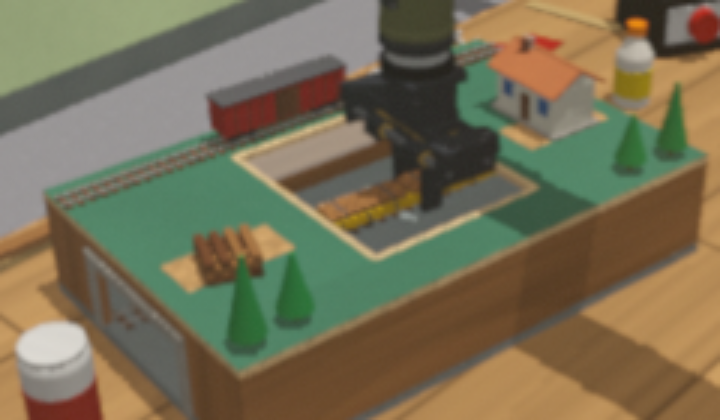

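The car has slid toward the depot side, and its +y end shows at crop pixel (322,212), near the frame edge. I'll compare that with the prediction.

```bash
python3 - <<'E'
from h import *
f=lambda P:((proj("side",P)-[170,130])*3+1).round()
u=np.array([.218,.976,0]);g=np.array([.5913,.001,.0847])
for d in(114,124,134): print(d,f(g+u*d/1e3+[0,0,.008]),f(g+u*d/1e3))
ey=np.array([.156,.988,0]);ex=np.array([.988,-.156,0]);o=np.array([.596,.0495,.118])
for x in(-.115,-.0,.02,.115):print("edge",x,f(o+ex*x+ey*.095))
for c,m in list(sil("side","flatcar"))[:1]:
    ys,xs=np.nonzero(m);i=xs.argmin();print(c,[(xs.min()-170)*3,(ys[i]-130)*3])
    cv2.imwrite("pics/c5.png",cv2.resize(r.snapshot("side")[170:230,250:350],None,fx=7,fy=7,interpolation=cv2.INTER_CUBIC))
E
```

```text
114 [[320. 211.]] [[320. 218.]]
124 [[311. 214.]] [[312. 221.]]
134 [[302. 217.]] [[303. 224.]]
edge -0.115 [[372. 255.]]
edge -0.0 [[299. 203.]]
edge 0.02 [[288. 195.]]
edge 0.115 [[235. 157.]]
0.85 [np.int64(318), np.int64(210)]
```

View pics/c5.png

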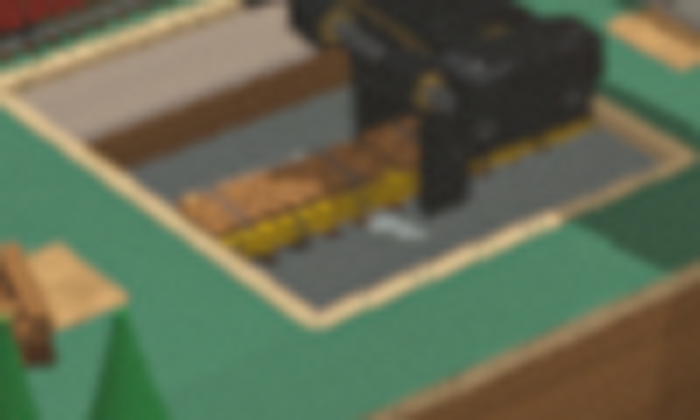

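The end is still hidden behind the opening's lip, at crop pixels (180,205) to (240,250), which fits the prediction of about 10 mm margin. I'll slide 8 mm more for safety, then start the tilt.

Request:
play_rows:
  translation:
    - [-0.008, 0, 0]
    - [-0.003, 0, -0.003]
    - [-0.003, 0, -0.003]
    - [-0.0025, 0, 0]
    - [-0.0026, 0, 0]
    - [-0.0028, 0, 0]
    - [0, 0, 0]
  delta_rot:
    - [0, 0, 0]
    - [0, 2.5, 0]
    - [0, 2.5, 0]
    - [0, 1.7, 0]
    - [0, 1.6, 0]
    - [0, 1.7, 0]
    - [0, 0, 0]
  grip: [-1, -1, -1, -1, -1, -1, -1]

```text
clock: 10.78
tool_pos: [0.5862, -0.021, 0.1342]
eef_rot: [0.778, 0.622, 0.068, -0.055]
contact_force: [-0.4, 0.3, -1.7]
opening: 0.355
finger_force: 45.0
```

Request:
play_rows:
  translation:
    - [-0.003, 0, -0.003]
    - [-0.003, 0, -0.003]
    - [-0.0035, 0, -0.003]
    - [-0.0035, 0, -0.003]
    - [0, 0, 0]
  delta_rot:
    - [0, 2.1, 0]
    - [0, 2.1, 0]
    - [0, 2.1, 0]
    - [0, 2.1, 0]
    - [0, 0, 0]
  grip: [-1, -1, -1, -1, -1]

```text
clock: 11.4
tool_pos: [0.583, -0.0358, 0.143]
eef_rot: [0.771, 0.617, 0.124, -0.1]
contact_force: [0.8, 0.8, -1.1]
opening: 0.357
finger_force: 45.0
```

```bash
python3 - <<'E'
from h import *
s=r.get_state();print(s["tool_pos"],s["moment"],s["contact_force"],s["q"].round(2))
b=r.snapshot("side")[120:260,190:430]
cv2.imwrite("pics/c6.png",cv2.resize(b,None,fx=3,fy=3))
f=lambda P:((proj("side",P)-[190,120])*3+1).round()
m=R.from_quat(s["eef_rot"]).as_matrix();g=s["tool_pos"]+m[:,2]*.045
print(f(g+m[:,0]*.134),g+m[:,0]*.134, g-m[:,0]*.186)
E
```

```text
[ 0.5830378  -0.03580219  0.14299965] [-0.37672288 -0.02601437  0.02091242] [ 0.78606141  0.83506441 -1.14453725] [ 0.5   0.96 -0.67  1.82  0.49  0.48 -0.57]
[[267. 194.]] [0.61400561 0.10211719 0.1425099 ] [ 0.54741907 -0.19419604  0.04168976]
```

View pics/c6.png

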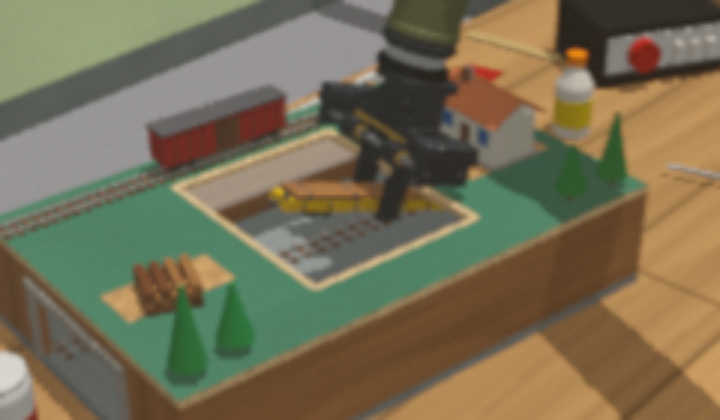

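The front end stands up through the opening at (275,192), close to the predicted (267,194). The depot hasn't been touched. Now I'll draw the car out along its own axis.

Request:
play_rows:
  translation:
    - [0.01, 0, 0]
    - [0.02, 0, -0.001]
    - [0.022, 0, 0]
    - [0.022, 0, 0]
    - [0, 0, 0]
  delta_rot:
    - [0, 0, 0]
    - [0, 0, 0]
    - [0, 0, 0]
    - [0, 0, 0]
    - [0, 0, 0]
  grip: [-1, -1, -1, -1, -1]

```text
clock: 12.08
tool_pos: [0.599, 0.0371, 0.1691]
eef_rot: [0.768, 0.619, 0.126, -0.1]
contact_force: [-1.0, -0.3, -0.9]
opening: 0.357
finger_force: 45.0
```

```bash
cat > e.py <<'E'
from h import *
s=r.get_state();print(s["clock"],s["tool_pos"],s["moment"].round(2),s["contact_force"].round(1),s["q"].round(2))
m=R.from_quat(s["eef_rot"]).as_matrix();g=s["tool_pos"]+m[:,2]*.045
M=lambda p:((np.array([[.988,-.156,0],[.156,.988,0],[0,0,1]])@(p-[.596,.0495,0]))*1e3).round()
print("A",M(g+m[:,0]*.134),"B",M(g-m[:,0]*.186),"g",M(g),"tcp",M(s["tool_pos"]),"tilt",np.degrees(np.arcsin(m[2])).round(1))
E
python3 e.py
```

```text
12.075 [0.59896353 0.03713045 0.16908951] [-0.42 -0.02  0.02] [-1.  -0.3 -0.9] [ 0.37  0.92 -0.67  1.79  0.45  0.49 -0.66]
A [ 13. 129. 169.] B [  -4. -174.   67.] g [  6.   3. 126.] tcp [  5. -12. 169.] tilt [ 18.5   0.1 -71.5]
```

Request:
play_rows:
  translation:
    - [0.015, 0, 0.001]
    - [0.022, 0, 0.001]
    - [0.022, 0, 0.001]
    - [0.022, 0, 0]
    - [0.018, 0, 0]
    - [0, 0, 0]
  delta_rot:
    - [0, 0, 0]
    - [0, 0, 0]
    - [0, 0, 0]
    - [0, 0, 0]
    - [0, 0, 0]
    - [0, 0, 0]
  grip: [-1, -1, -1, -1, -1, -1]

```text
clock: 12.82
tool_pos: [0.6192, 0.1282, 0.1969]
eef_rot: [0.769, 0.618, 0.126, -0.1]
contact_force: [0.5, -0.1, -1.4]
opening: 0.357
finger_force: 45.0
```

```bash
python3 e.py;  python3 - <<'E'
from h import *
b=r.snapshot("side")[110:270,150:410]
cv2.imwrite("pics/c7.png",cv2.resize(b,None,fx=3,fy=3))
E
```

```text
12.825 [0.61920126 0.12815336 0.19687291] [-0.44  0.   -0.03] [ 0.5 -0.1 -1.4] [ 0.2   0.89 -0.66  1.72  0.41  0.54 -0.77]
A [ 19. 222. 197.] B [  1. -81.  95.] g [ 12.  96. 154.] tcp [ 11.  81. 197.] tilt [ 18.5   0.1 -71.5]
```

View pics/c7.png

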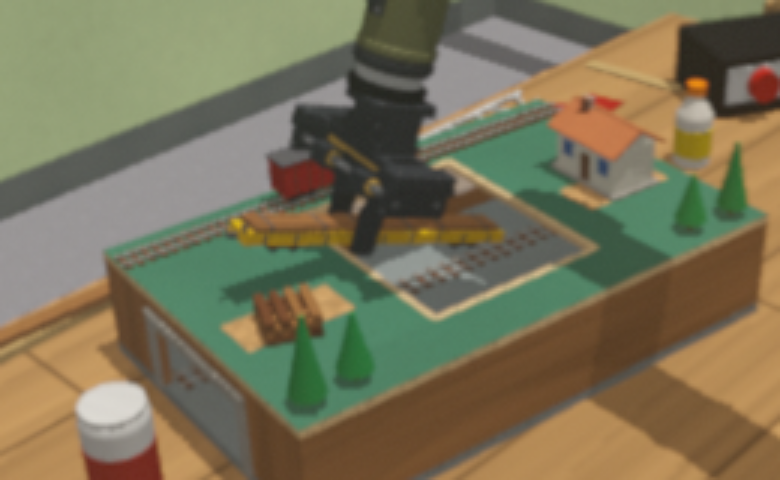

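Both ends show clear. The rear end is at (503,235), inside the opening, and the front is above the ties. Next I'll advance a bit more, lift straight up, then level.

Request:
play_rows:
  translation:
    - [0.01, 0, 0]
    - [0.005, 0, -0.008]
    - [0.0063, 0, -0.019]
    - [0.0063, 0, -0.019]
    - [0.0063, 0, -0.019]
    - [0.0063, 0, -0.019]
    - [0.0063, 0, -0.019]
    - [0.0063, 0, -0.019]
    - [0, 0, 0]
  delta_rot:
    - [0, 0, 0]
    - [0, 0, 0]
    - [0, 0, 0]
    - [0, 0, 0]
    - [0, 0, 0]
    - [0, 0, 0]
    - [0, 0, 0]
    - [0, 0, 0]
    - [0, 0, 0]
  grip: [-1, -1, -1, -1, -1, -1, -1, -1, -1]

```text
clock: 14.0
tool_pos: [0.6222, 0.1376, 0.3304]
eef_rot: [0.77, 0.617, 0.126, -0.099]
contact_force: [-0.8, 0.1, -0.5]
opening: 0.357
finger_force: 45.0
```

```bash
python3 e.py
```

```text
14.0 [0.62219747 0.13762445 0.33044805] [-0.37  0.05 -0.03] [-0.8  0.1 -0.5] [ 0.24  0.74 -0.77  1.59  0.3   0.81 -0.74]
A [ 21. 232. 330.] B [  2. -71. 229.] g [ 13. 105. 288.] tcp [ 12.  91. 330.] tilt [ 18.5   0.2 -71.5]
```

Request:
play_rows:
  translation:
    - [0, 0, 0]
    - [0, 0, 0]
    - [0, 0, 0]
    - [0, 0, 0]
    - [0, 0, 0]
    - [0, 0, 0]
    - [0, 0, 0]
    - [0, 0, 0]
  delta_rot:
    - [0, -3.5, 0]
    - [0, -4, 0]
    - [0, -4, 0]
    - [0, -4, 0]
    - [0, -3, 0]
    - [0, 0, 0]
    - [0, 0, 0]
    - [0, 0, 0]
  grip: [-1, -1, -1, -1, -1, -1, -1, -1]

```text
clock: 15.0
tool_pos: [0.6215, 0.1365, 0.3282]
eef_rot: [0.781, 0.625, -0.001, 0.0]
contact_force: [0.0, 0.1, -1.7]
opening: 0.357
finger_force: 45.0
```

```bash
python3 e.py;  python3 - <<'E'
from h import *
b=r.snapshot("side")[50:270,150:450]
cv2.imwrite("pics/c8.png",cv2.resize(b,None,fx=2.6,fy=2.6))
E
```

```text
15.0 [0.62151663 0.13651339 0.32818153] [-0.01 -0.1  -0.02] [ 0.   0.1 -1.7] [ 0.02  0.73 -0.58  1.49  0.43  1.06 -0.88]
A [ 20. 224. 283.] B [ -0. -96. 284.] g [ 12.  90. 283.] tcp [ 12.  90. 328.] tilt [ -0.1  -0.  -89.9]
```

View pics/c8.png

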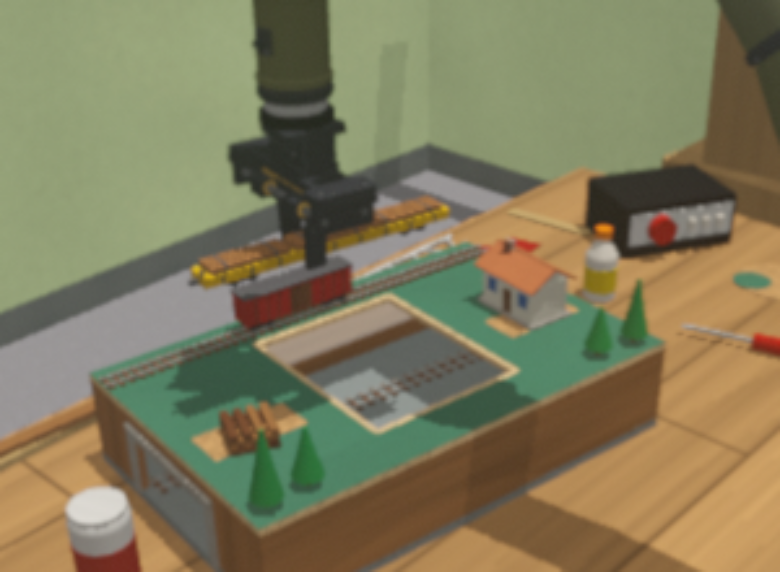

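The car is held level, wheels down, from (195,275) to (448,210), well above the deck. The other objects look unmoved.

```bash
python3 -c "
from plant import r
print(r.finish_job())"
```

```text
the job is handed in; nothing more can be done
None
```

The flat car came up through the opening one end first and the job is handed in, with the car held level, wheels down, about 14 cm above the deck; in the last picture nothing else looked moved, and no verdict was returned.

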